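# Secure the moisture test cell and hold the probe on its pad

### The job

Take the moisture reading of the herb sample in the sloping white test cell: push its hinged lid fully shut, then turn the black turnbutton fully across the lid's front edge so that the sample stays packed. Then take the orange moisture probe out of its grey holder and hold its foot on the grey pad inside the orange ring, the probe square to the sloping lid, pressed lightly so that its sprung foot goes in about half-way. Finish while still holding the probe there, and leave everything else on the table where it is.

Things in the scene. Friction and masses are not known exactly. Their poses are not given: they have to be found in the camera images.
- cell: moisture test cell, fixed to the table: white tray on a grey wedge foot, 217 mm along x, 160 mm along y. Origin on the table under its middle; x points level from its front to its hinge side, z up. Its top slopes up by 15 degrees (0.262 rad) towards +x: front rim about 50 mm, back rim about 105 mm above the table
- lid (a joint): hinge of the lid, rad: 0 = shut flat on the tray, grows as the front edge rises (start about 0.35 to 0.8). A stiff hinge: the lid stays where it is left, and 1 to 2 N down on the front edge moves it. The lid is an aluminium frame with a clear window, 162 x 152 x 6 mm.
- lid_hinge (a point): the hinge line's middle, at the lid's back edge; its axis is level, along the cell's y axis
- lid_edge (a point): on the upper face of the lid, at the middle of its front edge (8 mm in from the edge), 158 mm from the hinge line; place to push the lid down. Its z axis is square to the lid, away from the sample; its x axis points to the hinge, y along the hinge line
- spot (a point): middle of the flat grey measuring pad, 36 mm across, inside an orange ring (50 mm across) in the middle of the lid; on the pad's upper face, 2 mm above the lid frame, 88 mm from the hinge line. z square out of the lid, x towards the hinge. With the lid shut z leans 15 degrees from upright towards the cell's front (-x)
- turnbutton (a joint): turnbutton on the tray's front ledge, rad: 0 = open, its bar along the cell's y axis, long end to +y; grows clockwise seen from above to a stop at 1.57 = fully across, long end over the lid's front edge. Start 0.05 to 0.4. It stays where it is left; about 0.05 N m turns it. Turned across while the lid is open it blocks the lid
- turnbutton_grip (a point): on the pivot axis, half-way up the turnbutton's black upright grip bar: 9 mm thick, 42 mm long (26 mm to the long end, 16 mm to the other), 18 mm high (9 mm above and below this point). z = pivot axis, square to the sloping top, upwards; it turns with the button, its y along the bar to the long end. Along z the shut lid's upper face lies 14 mm, the ledge 20 mm below this point
- holder: round grey probe holder, fixed to the table, 80 mm across at its foot, 53 mm at its rim, 70 mm high; origin under its middle. The probe stands upright in its 27 mm bore, its black flange on the rim: lift it straight up by at least 65 mm
- probe: hand moisture probe, 136 mm long, about 0.15 kg; origin at the middle of the foot's flat face with the foot fully out, z along the probe to its top. Orange handle with flat sides from z = 67 to 131 mm, 30 mm along x, 24 mm along y: grip it here, best at z = 100 mm; black flange 38 mm across at z = 62 to 67 mm; barrel 22 mm across below it
- probe_tip (a point): middle of the flat face of the probe's sprung foot (a disc 20 mm across); moves with the foot
- plunger (a joint): how far the sprung foot is pushed in, m: 0 = fully out, 0.008 = stop. Spring about 1.2 N at the start of travel and 0.6 N more per mm (3.6 N at half travel)
- moisture_meter: black hand-held moisture meter (the probe's radio read-out), 148 x 141 x 70 mm, lying on its side; bystander, origin under its middle
- pen_blue: blue and white capped pen, 143 mm long; bystander, origin under its middle
- lot_stamp: small wooden hand stamp, 37 x 48 x 74 mm, standing; bystander, origin under its middle
- ink_pad: blue closed ink pad, 72 x 98 x 16 mm; bystander, origin under its middle
Things that resemble listed ones, but are neither listed nor needed, are in the scene too. What is shaped like the probe but green or red is not meant.

How it is judged (in metres and radians):
On the way, in this order (a step that is already met when the one before it is completed fails the run):
1. the lid is shut (value of joint lid below 0.03 rad), for 0.2 s.
2. the turnbutton is turned across the shut lid (value of joint lid below 0.03 rad and value of joint turnbutton above 1.35 rad), for 0.2 s.
3. the probe is in the fingers, lifted clear of its holder (contact force between the fingers and probe above 1 N and contact force between probe and holder below 0.05 N and height (world z) of probe_tip above 0.078 m), for 0.1 s.
At the end, for the whole second after the job is handed in: lid shut (0.03 rad), turnbutton across it (over 1.35 rad); probe held still, clear of its holder, foot within 8 mm of the pad's middle, probe within 0.12 rad of square to the lid, foot pushed in 1.5 to 6.8 mm, bearing on the cell with 1 to 8 N (all of step 2 and contact force between the fingers and probe above 1 N and contact force between probe and holder below 0.05 N and distance between probe_tip and spot below 0.008 m and angle between the z axis of probe and the z axis of spot, either way round below 0.12 rad and value of joint plunger between 0.0015 and 0.0068 m and contact force between probe and cell between 1 and 8 N and linear speed of probe below 0.02 m/s); the arm keeps its last pose, push and grip.
It fails at once if the probe is pressed or knocked hard against the cell (over 20 N) (contact force between probe and cell above 20 N).
It fails at once if a bystander is moved by more than 30 mm (distance of any of moisture_meter, pen_blue, lot_stamp, ink_pad from where it was at the start of the episode above 0.03 m).
It also fails if it takes over 58 s, if anything falls off the work surface, if the arm or the gripper's body presses on something with over 40 N, if the wrist force passes 120 N, or if a joint passes its speed limit or range.

### The arm

A 7-joint arm with a two-finger parallel gripper is mounted at the origin on a cart in front of the work surface, level with it; the furniture and walls round the work are solid. World frame = base frame: x ahead of the robot, y to its left, z up, the work surface at z = 0. Lengths are in mm, angles in rad, forces in N, time in s.
With the tool pointing down it reaches from about 425 to 825 mm from the base axis. Payload 3.6 kg.
Tool frame: the origin (TCP) lies at the very end of the fingers, on their centre line; the grasp point (between the pads) lies 19 mm behind it; z points along the fingers, y is the line along which they close (so a half turn about z gives the same grasp; the last joint's range is limited). The gripper opens to 93 mm and grips with 3 to 60 N. Pads are 15 mm wide; open, the fingers measure 128 mm over their backs; the gripper's body (75 mm by 188 mm) begins 65 mm behind the grasp point.
Start: joints at [1.099, 0.615, -0.013, 1.423, 0.008, 1.103, -0.04], TCP at [280.274, -586.437, 218.64] pointing down, gripper open.
Joint ranges: [-3.12, 3.12], [-0.3, 2.06], [-1.34, 1.32], [0.26, 2.42], [-1.36, 4.5], [0.01, 1.98], [-2.84, 2.84]. Speed limits (rad/s): [2.79, 2.79, 3.14, 3.14, 3.14, 3.14, 3.14].

### API

Orientations are given as a unit quaternion [x, y, z, w].
In Python, from bench import telemetry, read_camera, calibration, order gives the robot as it stands.
- The arm moves only by the shell command python3 -m pendant 'ROWS' [OPENING] [FORCE]. ROWS is a JSON object of lists of equal length, an entry for each row: "dp": the shift along the tool's x, y, z as a fraction of full scale, a list of three; "angular": the turn, a rotation vector about the tool's x, y, z as a fraction of full scale, a list of three. A call has 1 to 10 rows; each row shifts and turns the commanded pose from where the row before left it, along the tool's axes as they then stand; what a row does not reach is not made up. Full scale, the value 1, is 500 mm for a shift and 1.5 rad for a turn. A row lasts 1/8 s, in which the tool goes at most 62.5 mm and 10.7 degrees, less where a joint would pass 70% of its speed; a pose out of reach is approached as far as the arm can. A call with a number of a shift or a turn outside -1 to 1 is refused whole. A call with a gripper value outside its range is refused whole. OPENING is the opening, from -1 (shut) to 1 (fully open), set as the call begins (- or left out, the last holds). The fingers move at their own pace and stop on an object; FORCE is the grip in N (left out, the last holds). Time passes only in rows, so rows that do not move let the fingers close. It gives the time, the measured TCP pose, the force, the opening and the grip force at its end, in the units of the state.
- telemetry.get_state(): the state, without advancing time (a new reading comes with each control period).
- read_camera(name): name is "side" or "top"; returns the picture (400x640x3 uint8, red, green, blue); there is no depth.
- calibration(name): a dict with "fx", "fy", "cx", "cy" (pixels), "k1" (the pictures are not rectified: a ray, as slopes to the right and down, at radius r is drawn at 1 + k1 r^2 times it, then the intrinsics apply), "world_to_cam" (4x4, takes a point from world to camera coordinates). Camera axes: x right, y down, z forward; pixel columns grow to the right and rows downward; lengths in mm; the calibration is good to about 2 mm. A picture is of the moment at which its call begins. calibration takes no time and is no camera call.
- order.job_done(): hands the job in; it is judged then, once.
The state is a dict: "clock": time; "q": joint angles; "joint_vel": joint speeds; "joint_torque": joint torques, N m; "eef_pos": TCP position; "orientation": TCP orientation; "wrist_force": force on the tool from outside, world axes, zero at the start; "torque": the same for the moment, N m; "grip_width": finger opening in mm; "grip_force": force on a finger pad.
Only numpy, scipy, OpenCV 4.12 (cv2) and the standard library are available. Lean on these libraries where they do the work, as an engineer would, in place of code of your own. Each camera call takes 0.05 s, during which the arm holds its last target. There are 200 camera calls.

## Working session

There is one attempt and no reset: what is moved stays moved. The work goes in short steps, Python scripts to look and compute and a shell command to move; the robot and the scene stay as the last step left them, time stands still between calls to the robot, and variables do not carry over. Pictures are saved under pics/ and viewed, at most 10 in all, crops included, and the job is handed in when it is done.

```bash
ls; mkdir -p pics
python3 - <<'E'
from bench import telemetry, read_camera, calibration
import cv2, numpy as np
for n in("side","top"):
    im=read_camera(n); cv2.imwrite(f"pics/{n}0.png",im[:,:,::-1]); c=calibration(n); print(n,{k:(np.round(v,3).tolist()) for k,v in c.items()})
print(telemetry.get_state())
E
```

```text
pics
side {'fx': 380.93, 'fy': 380.93, 'cx': 312.322, 'cy': 197.54, 'k1': -0.003, 'world_to_cam': [[0.823, -0.568, 0.022, -460.993], [-0.196, -0.321, -0.927, 196.243], [0.533, 0.758, -0.375, 889.055], [0.0, 0.0, 0.0, 1.0]]}
top {'fx': 481.228, 'fy': 481.228, 'cx': 318.216, 'cy': 200.653, 'k1': -0.04, 'world_to_cam': [[-0.037, -0.999, -0.001, 2.765], [-0.976, 0.037, -0.214, 546.101], [0.214, -0.007, -0.977, 1592.928], [0.0, 0.0, 0.0, 1.0]]}
{'clock': 0.1, 'q': array([ 1.09846327,  0.61579052, -0.0125877 ,  1.42468607,  0.00808952,
        1.10339157, -0.04045716]), 'joint_vel': array([-0.00048964, -0.00198783, -0.00012355, -0.00256868, -0.00074073,
       -0.00015001, -0.00036941]), 'joint_torque': array([ 2.96973842e-03, -4.60039401e+01,  2.10473961e-01, -1.66243333e+01,
       -6.12054323e-02,  1.69213687e-02,  7.56263898e-05]), 'eef_pos': array([ 279.990116  , -585.84529861,  217.6352675 ]), 'orientation': array([ 9.75258471e-01,  2.21064870e-01, -2.62125656e-04, -1.08141676e-03]), 'wrist_force': array([-0.29502957,  0.44264474, -0.91056436]), 'torque': array([ 0.04052375,  0.00744511, -0.00211343]), 'grip_force': 0.0, 'grip_width': 92.62342504994979}
```

View pics/top0.png

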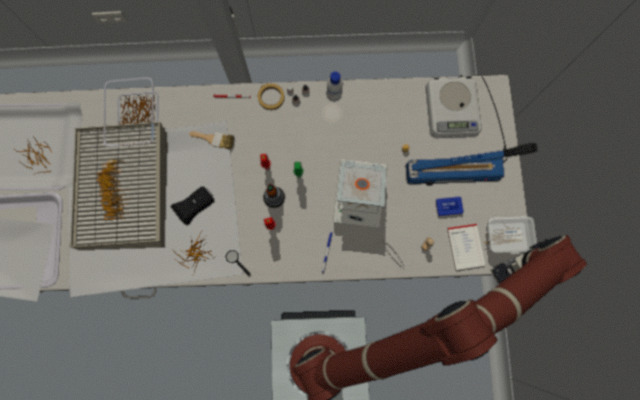

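View pics/side0.png

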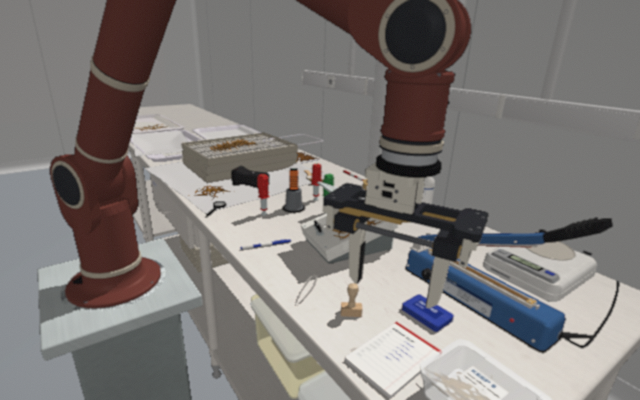

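The top view shows the cell at about (361,195) and the orange probe in its holder at (272,194). Lookalikes are red at (265,160) and (269,224), and green at (298,168). In the side view the orange probe is at (293,185), with red at (263,190) and (317,175) and green at (329,180). I choose the orange one in the grey holder and check it in a crop.

Run:
```python
import cv2, numpy as np
t=cv2.imread("pics/top0.png")[145:250,250:400]; s=cv2.imread("pics/side0.png")[155:270,250:400]
a=cv2.resize(t,None,fx=5.3,fy=5.3,interpolation=cv2.INTER_CUBIC);b=cv2.resize(s,None,fx=5.3,fy=5.2,interpolation=cv2.INTER_CUBIC)
cv2.imwrite("pics/tc.png",a);cv2.imwrite("pics/sc.png",b);print(a.shape,b.shape)
```

```text
(556, 795, 3) (598, 795, 3)
```

View pics/tc.png

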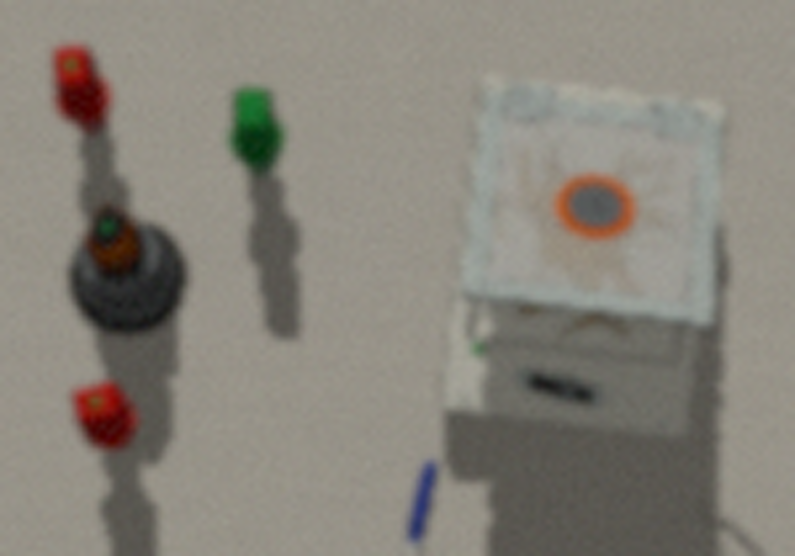

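View pics/sc.png

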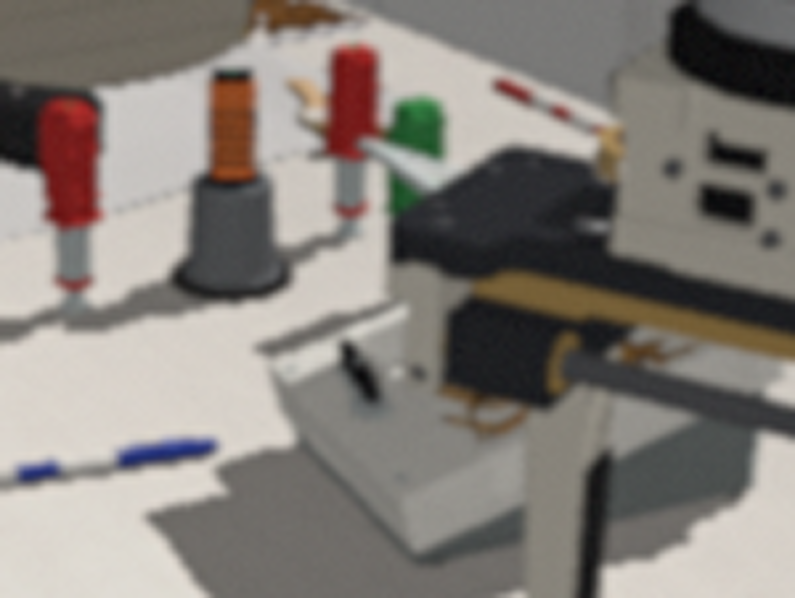

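The crops confirm the probe: orange handle in the grey holder, top crop about (110,220), side crop about (233,120). The lid is open, with its corners at about (492,82), (722,105), (465,290) and (712,322) in the top crop. The turnbutton bar runs (528,375) to (593,398) in the top crop. Next I fit the geometry.

```bash
cat > h.py <<'E'
import numpy as np
from scipy.optimize import least_squares
from scipy.spatial.transform import Rotation as R
from bench import telemetry, read_camera, calibration
C={n:calibration(n) for n in("side","top")}
def proj(n,p):
    c=C[n];W=np.array(c["world_to_cam"]);q=W[:3,:3]@np.asarray(p,float)+W[:3,3];s=q[:2]/q[2];s=s*(1+c["k1"]*(s@s))
    return np.array([c["cx"]+c["fx"]*s[0],c["cy"]+c["fy"]*s[1]])
def solve(obs,z=None):  # obs {cam:(u,v)}, optional known z
    f=lambda p:np.concatenate([proj(n,p)-o for n,o in obs.items()]+([[p[2]-z]] if z is not None else []))
    r=least_squares(f,[650,0,60]);return r.x,r.fun
def cellR(yaw): return R.from_euler('z',yaw)*R.from_euler('y',-np.radians(15))
def rows(pos,rot,n=8):  # fraction of full scale from measured pose to the target, straight
    s=telemetry.get_state();r0=R.from_quat(s["orientation"])
    rv=(r0.inv()*rot).as_rotvec();d=np.asarray(pos)-s["eef_pos"]
    print("world d",d.round(1),"tool d(mm)",r0.inv().apply(d).round(1),"frac",(r0.inv().apply(d)/500).round(4),"rotvec frac",(rv/1.5).round(4))
E
python3 - <<'E'
from h import *
T=lambda u,v:np.array([250+(u+.5)/5.3-.5,145+(v+.5)/5.3-.5]); S=lambda u,v:np.array([250+(u+.5)/5.3-.5,155+(v+.5)/5.2-.5])
print("probe top",solve({"top":T(107,214),"side":S(233,73)}))
print("holder rim",solve({"side":S(233,180)},70)); print("holder foot",solve({"top":T(128,278),"side":S(233,272)},0))
print("bar",solve({"top":T(528,375),"side":S(347,345)}),solve({"top":T(593,398),"side":S(372,385)}))
print("tray front L/R",solve({"top":T(445,410)},50),solve({"top":T(688,435)},50),solve({"side":S(405,497)},50),solve({"top":T(688,435),"side":S(405,497)}))
# lid fit: hinge X,Y,Z,yaw,angle
obs=[((-4,76,6),(492,82)),((-4,-76,6),(722,105)),((-166,76,6),(465,292)),((-166,-76,6),(712,322)),((-88,0,8),(596,206))]
def f(p):
    r=R.from_euler('z',p[3])*R.from_euler('y',-np.radians(15)+p[4])
    return np.concatenate([proj("top",p[:3]+r.apply(np.array(o)-[0,0,3]))-T(*q) for o,q in obs]+[[(p[2]-103)/8]])
r=least_squares(f,[750,0,103,0,.5]);print(r.x.round(3),r.fun.round(2))
E
```

```text
probe top (array([582.92514271, 141.30211575, 142.75824708]), array([-0.47671483,  0.96052177,  1.0584351 , -0.19052245]))
holder rim (array([579.71634747, 142.19795103,  70.        ]), array([-5.68434189e-14,  0.00000000e+00,  0.00000000e+00]))
holder foot (array([5.79307267e+02, 1.41536228e+02, 3.37464550e-01]), array([-0.4687681 , -0.3770908 , -0.07759952,  1.39545916,  0.33746455]))
bar (array([ 485.3837038 , -119.2872776 ,   82.42117206]), array([-0.13820691,  0.26401651,  0.23480094, -0.04402763])) (array([ 470.5135245 , -160.51814471,   80.70729337]), array([ 0.04673714, -0.0880549 , -0.07561717,  0.01432665]))
tray front L/R (array([471.34782711, -67.40374457,  50.        ]), array([1.17665877e-11, 6.10498319e-11, 0.00000000e+00])) (array([ 449.10453851, -223.13703786,   50.        ]), array([1.14710019e-10, 9.52411483e-11, 0.00000000e+00])) (array([ 451.00961164, -216.20300314,   50.        ]), array([-5.68434189e-14,  0.00000000e+00,  0.00000000e+00])) (array([ 447.37948093, -221.93877222,   54.05110357]), array([-0.17248767,  0.32125606,  0.25928164, -0.04954432]))
[ 6.65528e+02 -1.77832e+02  1.01305e+02 -1.58000e-01  5.97000e-01] [-0.76 -0.26  0.36  0.58 -0.13  0.37  0.22  0.26  0.29 -0.98 -0.21]
```

```bash
cat >> h.py <<'E'
H=np.array([665.5,-178,103.]);YAW=-0.15
RC=cellR(YAW)
def cp(sx,sy,sz): return H+RC.apply([sx,sy,sz])   # slope frame from the hinge line middle
def toolR(a=0): # tool pointing into slope, closing dir along slope x turned clockwise (from above) by a
    return RC*R.from_matrix(np.array([[0,1,0],[1,0,0],[0,0,-1.]]))*R.from_euler('z',a)
E
python3 - <<'E'
from h import *
rows(cp(-128,0,140),toolR()); print(cp(-128,0,140),cp(-148,0,3),cp(-88,0,5))
s=telemetry.get_state();d=cp(-128,0,140)-s["eef_pos"];print("after rot",toolR().inv().apply(d)/500)
E
```

```text
world d [227.4 431.7 -12.5] tool d(mm) [ 391.4 -291.4   13.2] frac [ 0.7827 -0.5829  0.0263] rotvec frac [-0.1618  0.0844 -0.6463]
[ 507.42203131 -154.10885173  205.10077791] [ 523.38049261 -156.52073726   67.5925588 ] [ 580.17343827 -165.10415149   85.05355316]
after rot [0.92175103 0.30330381 0.10722333]
```

```bash
python3 -m pendant '{"dp":[[0,0,0],[0,0,0],[0,0,0],[0,0,0],[0,0,0],[0,0,0],[0,0,0]],"angular":[[-0.027,0.0141,-0.1077],[-0.027,0.0141,-0.1077],[-0.027,0.0141,-0.1077],[-0.027,0.0141,-0.1077],[-0.027,0.0141,-0.1077],[-0.027,0.0141,-0.1077],[0,0,0]]}' -1 20
python3 -m pendant '{"dp":[[0.11,0.036,0.013],[0.11,0.036,0.013],[0.11,0.036,0.013],[0.11,0.036,0.013],[0.11,0.036,0.013],[0.11,0.036,0.013],[0.11,0.036,0.013],[0.11,0.036,0.013],[0,0,0]],"angular":[[0,0,0],[0,0,0],[0,0,0],[0,0,0],[0,0,0],[0,0,0],[0,0,0],[0,0,0],[0,0,0]]}'
python3 - <<'E'
from h import *
rows(cp(-128,0,140),toolR());print(telemetry.get_state()["q"].round(2))
E
```

```text
clock: 0.98
eef_pos: [278.1, -586.8, 217.6]
orientation: [0.753, 0.645, 0.085, 0.099]
wrist_force: [0.4, -0.2, -0.6]
grip_width: 27.3
grip_force: 0.0
clock: 2.1
eef_pos: [500.0, -166.3, 205.9]
orientation: [0.748, 0.651, 0.087, 0.099]
wrist_force: [-0.2, 0.2, 0.8]
grip_width: 0.6
grip_force: 0.0
world d [ 7.4 12.2 -0.8] tool d(mm) [13.1  5.2  2.2] frac [0.0262 0.0105 0.0044] rotvec frac [ 0.0023 -0.0027  0.0074]
[ 0.54  0.35 -0.31  2.01  0.14  0.54  0.01]
```

```bash
python3 -m pendant '{"dp":[[0.026,0.0105,0.004],[0,0,0.03],[0,-0.004,0.024],[0,-0.004,0.024],[0,-0.004,0.024],[0,-0.004,0.024],[0,-0.004,0.024]],"angular":[[0.002,-0.003,0.007],[0,0,0],[0,0,0],[0,0,0],[0,0,0],[0,0,0],[0,0,0]]}'
python3 -m pendant '{"dp":[[0,-0.004,0.024],[0,-0.004,0.024],[0,-0.004,0.024],[0,-0.004,0.016],[0,-0.004,0.012]],"angular":[[0,0,0],[0,0,0],[0,0,0],[0,0,0],[0,0,0]]}'
python3 - <<'E'
from h import *
rows(cp(-148,0,3),toolR())
import cv2
im=read_camera("side")[150:270,240:400];cv2.imwrite("pics/s1.png",cv2.resize(im[:,:,::-1],None,fx=5,fy=5,interpolation=2))
E
```

```text
clock: 2.98
eef_pos: [513.8, -164.1, 128.7]
orientation: [0.755, 0.642, 0.083, 0.1]
wrist_force: [-0.7, 0.6, 1.7]
grip_width: 0.5
grip_force: 0.6
clock: 3.6
eef_pos: [518.0, -164.7, 78.6]
orientation: [0.755, 0.642, 0.084, 0.101]
wrist_force: [-0.3, -0.1, 1.9]
grip_width: 0.5
grip_force: 0.6
world d [  5.4   8.2 -11. ] tool d(mm) [ 9.   1.  11.6] frac [0.018  0.002  0.0232] rotvec frac [ 0.0004  0.0039 -0.0066]
```

View pics/s1.png

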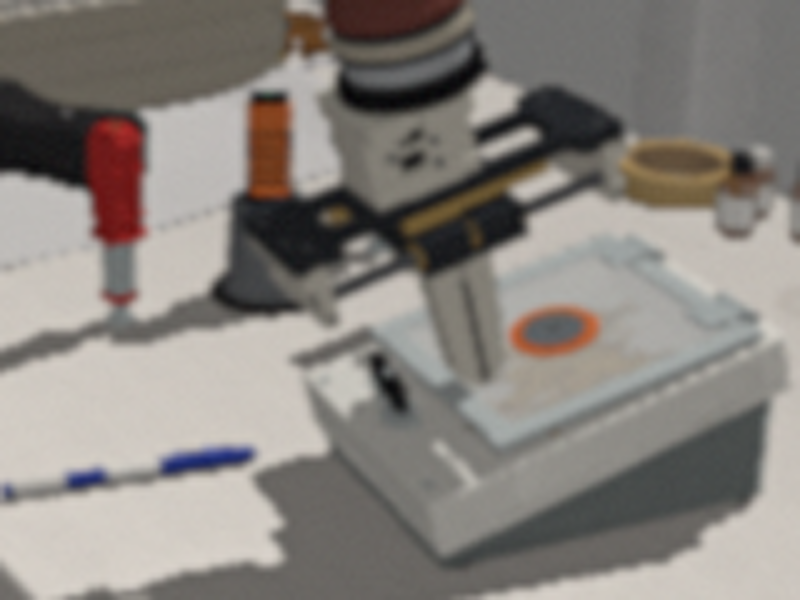

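The lid is nearly shut, with the closed fingers on its front frame at about (470,370). The turnbutton is at (390,385). I press on until the force rises.

```bash
python3 -m pendant '{"dp":[[0,0,0.01],[0,0,0.008],[0,0,0.004],[0,0,0]],"angular":[[0,0,0],[0,0,0],[0,0,0],[0,0,0]]}'
python3 -m pendant '{"dp":[[0,0,0.003],[0,0,0.003],[0,0,0]],"angular":[[0,0,0],[0,0,0],[0,0,0]]}'
```

```text
clock: 4.15
eef_pos: [518.3, -164.9, 72.4]
orientation: [0.755, 0.643, 0.083, 0.101]
wrist_force: [-16.6, 3.9, 41.5]
grip_width: 0.6
grip_force: 22.1
clock: 4.53
eef_pos: [518.5, -164.9, 72.0]
orientation: [0.755, 0.643, 0.083, 0.102]
wrist_force: [-25.9, 6.5, 63.4]
grip_width: 0.6
grip_force: 34.1
```

```bash
python3 -c "
from h import *
print('touch in slope frame',RC.inv().apply(telemetry.get_state()['eef_pos']-H))"
python3 -m pendant '{"dp":[[0,0,-0.02],[0,0,-0.06],[0,0,-0.1],[-0.06,-0.1,-0.03],[-0.06,-0.1,-0.03],[0,0,0]],"angular":[[0,0,0],[0,0,0],[0,0,0],[0,0,0],[0,0,0],[0,0,0]]}' 0 20
python3 - <<'E'
from h import *
import cv2
a=read_camera("side")[175:265,290:400];b=read_camera("top")[150:230,330:392]
a=cv2.resize(a,None,fx=5,fy=5,interpolation=2);b=cv2.resize(b,None,fx=5,fy=5,interpolation=2)
w=np.zeros((450,860,3),np.uint8);w[:450,:550]=a;w[:400,550:860]=b
cv2.imwrite("pics/both1.png",w[:,:795,::-1]);print(telemetry.get_state()["wrist_force"])
E
```

```text
touch in slope frame [-150.35005627   -9.01864836    8.15881405]
clock: 5.28
eef_pos: [379.2, -206.5, 154.8]
orientation: [0.759, 0.639, 0.081, 0.099]
wrist_force: [0.4, -0.4, 0.7]
grip_width: 46.6
grip_force: 0.0
[-0.12379956  0.02533848 -0.24020338]
```

View pics/both1.png

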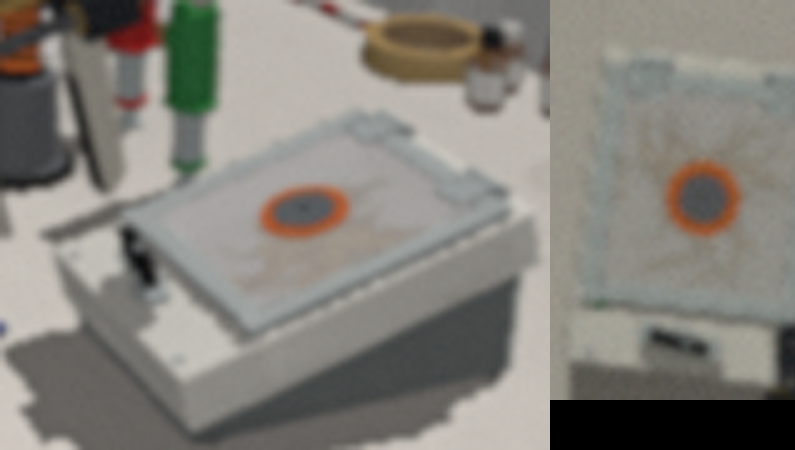

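The lid is flat shut. In the crops the spot is at side (304,208) and top (702,198), and the button bar is at side (130,232) to (157,285) and top (648,330) to (710,350). I refit.

Run:
```python
from h import *
S=lambda u,v:np.array([290+(u+.5)/5-.5,175+(v+.5)/5-.5]);T=lambda u,v:np.array([330+(u-550+.5)/5-.5,150+(v+.5)/5-.5])
O=[("side",(-88,0,2),S(304,208),3),("top",(-88,0,2),T(702,198),3),("side",(-166,-76,0),S(250,330),1),("side",(-4,-76,0),S(510,203),1),("side",(-166,76,0),S(128,215),1),("side",(-4,76,0),S(360,112),1),("top",(-166,76,0),T(584,303),1),("top",(-4,76,0),T(609,57),1)]
f=lambda p:np.concatenate([w*(proj(n,p[:3]+cellR(p[3]).apply(o))-q) for n,o,q,w in O])
r=least_squares(f,[665,-178,105,-.15]);P=r.x;Rc=cellR(P[3]);print(P.round(3),r.fun.round(2))
print("spot",P[:3]+Rc.apply([-88,0,2]),solve({"side":S(304,208),"top":T(702,198)}))
tp=np.array([518.3,-164.9,72.3]);print("touch",Rc.inv().apply(tp-P[:3]))
for a in [({"side":S(128,230),"top":T(648,328)}),({"side":S(152,268),"top":T(710,350)})]:
    x,e=solve(a);print("bar end",x,e.round(1),Rc.inv().apply(x-P[:3]))
```

```text
[ 6.57562e+02 -1.74682e+02  1.11817e+02 -1.63000e-01] [ 0.23  0.26  0.47 -0.01  0.    0.37  0.93  0.5  -1.65 -0.42  0.02 -1.24
 -1.37 -0.96 -0.51  0.82]
spot [ 573.17870435 -160.78877544   90.97239949] (array([ 573.24398302, -160.30305098,   91.01514308]), array([-0.01806668,  0.00382084,  0.01203246, -0.01954914]))
touch [-144.49218589  -12.97211231   -2.19405484]
bar end [ 485.78920878 -119.22675993   83.30617253] [ 0.2 -0.  -0.1  0.2] [-179.79658415   26.81272766   18.66015842]
bar end [ 470.73728333 -160.90663671   82.04645416] [-0.1  0.   0.1 -0.1] [-187.928002    -16.75875968   19.53480884]
```

```bash
sed -i 's/^H=.*/H=np.array([657.6,-174.7,111.8]);YAW=-0.163/' h.py
python3 - <<'E'
from h import *
p=cp(-185,0,60);rows(p,toolR(.184));s=telemetry.get_state();print("after rot",toolR(.184).inv().apply(p-s["eef_pos"])/500,s["q"].round(2))
E
```

```text
world d [ 80.8  61.4 -34. ] tool d(mm) [73.8 58.6 50.7] frac [0.1477 0.1171 0.1013] rotvec frac [0.0002 0.0024 0.1229]
after rot [0.1662852  0.08815401 0.10186041] [ 0.79  0.32 -0.38  2.28  0.15  0.31  0.14]
```

```bash
python3 -m pendant '{"dp":[[0,0,0],[0,0,0],[0.055,0.029,0.034],[0.055,0.029,0.034],[0.055,0.029,0.034],[0,0,0],[0,0,0]],"angular":[[0,0.001,0.06],[0,0.001,0.063],[0,0,0],[0,0,0],[0,0,0],[0,0,0],[0,0,0]]}'
python3 - <<'E'
from h import *
rows(cp(-185,0,6),toolR(.184));print(telemetry.get_state()["q"].round(2))
E
```

```text
clock: 6.25
eef_pos: [465.5, -141.6, 121.0]
orientation: [0.81, 0.571, 0.093, 0.091]
wrist_force: [-0.3, -0.1, -0.3]
grip_width: 46.4
grip_force: 0.0
world d [ 14.2  -3.8 -51.3] tool d(mm) [-1.3  1.2 53.3] frac [-0.0026  0.0025  0.1067] rotvec frac [-0.0011 -0.0004  0.0029]
[ 0.38  0.43 -0.15  2.22  0.16  0.24 -0.24]
```

```bash
python3 -m pendant '{"dp":[[-0.0026,0.0025,0.03],[0,0,0.03],[0,0,0.025],[0,0,0.02],[0,0,0]],"angular":[[0,0,0],[0,0,0],[0,0,0],[0,0,0],[0,0,0]]}'
python3 -m pendant '{"dp":[[0,0,0],[0,0,0],[0,0,0],[0,0,0],[0,0,0],[0,0,0]],"angular":[[0,0,0],[0,0,0],[0,0,0],[0,0,0],[0,0,0],[0,0,0]]}' -1 15
python3 - <<'E'
from h import *
import cv2
cv2.imwrite("pics/s2.png",cv2.resize(read_camera("side")[165:265,290:400],None,fx=5,fy=5,interpolation=2)[:,:,::-1])
rows(cp(-185,0,6),toolR(.184));print(telemetry.get_state()["q"].round(2))
E
```

```text
clock: 6.88
eef_pos: [478.7, -146.5, 69.9]
orientation: [0.811, 0.57, 0.092, 0.09]
wrist_force: [-0.2, 0.4, 0.2]
grip_width: 46.4
grip_force: 0.0
clock: 7.62
eef_pos: [477.0, -145.7, 70.3]
orientation: [0.811, 0.571, 0.092, 0.089]
wrist_force: [-4.5, 2.8, 4.5]
grip_width: 8.8
grip_force: 14.8
world d [ 2.7  0.3 -0.6] tool d(mm) [1.2 2.3 1.2] frac [0.0023 0.0045 0.0025] rotvec frac [-0.0034  0.0002  0.0016]
[ 0.33  0.55 -0.09  2.23  0.19  0.11 -0.26]
```

View pics/s2.png

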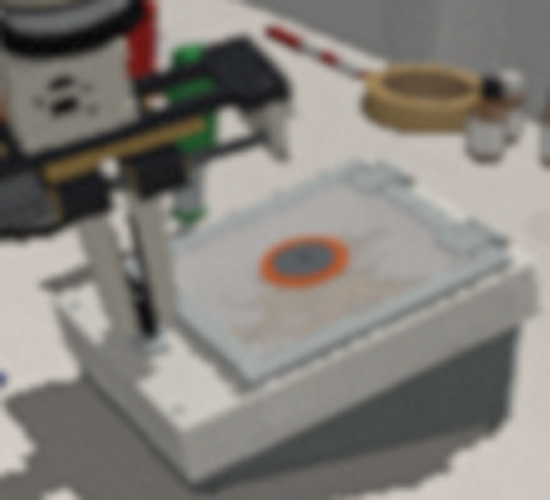

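The pads have the bar between them (8.8 mm), around (150,300). Turning it now.

```bash
python3 -m pendant '{"dp":[[0,-0.0035,0],[0,0,0],[0,0,0],[0,0,0],[0,0,0],[0,0,0]],"angular":[[0,0,0],[0,0,0.09],[0,0,0.1],[0,0,0.1],[0,0,0.1],[0,0,0.1]]}'
python3 -m pendant '{"dp":[[0,0,0],[0,0,0],[0,0,0],[0,0,0],[0,0,0],[0,0,0]],"angular":[[0,0,0.1],[0,0,0.1],[0,0,0.1],[0,0,0.1],[0,0,0.06],[0,0,0]]}'
python3 - <<'E'
from h import *
rows(cp(-185,0,6),toolR(1.57));print(telemetry.get_state()["q"].round(2),telemetry.get_state()["torque"])
E
```

```text
clock: 8.43
eef_pos: [476.4, -145.2, 70.1]
orientation: [0.962, 0.239, 0.119, 0.05]
wrist_force: [-4.4, 2.2, 4.1]
grip_width: 9.1
grip_force: 14.8
clock: 9.18
eef_pos: [476.4, -144.6, 70.1]
orientation: [0.987, -0.098, 0.129, 0.007]
wrist_force: [-3.8, 2.8, 3.7]
grip_width: 9.3
grip_force: 14.9
world d [ 3.4 -0.9 -0.3] tool d(mm) [3.3 0.2 1.2] frac [0.0065 0.0004 0.0024] rotvec frac [-0.0013  0.0023 -0.0238]
[ 0.23  0.55  0.05  2.24 -0.5   0.12 -1.  ] [0.61623437 1.00731901 0.28902853]
```

```bash
python3 -m pendant '{"dp":[[0,0,0],[0,0,0],[0,0,0],[0,0,-0.03],[0,0,-0.08],[0,0,-0.1],[0,0,-0.1],[0,0,0]],"angular":[[0,0,0],[0,0,0],[0,0,0],[0,0,0],[0,0,0],[0,0,0],[0,0,0],[0,0,0]]}' 0 20
python3 - <<'E'
from h import *
import cv2
a=read_camera("side")[165:265,275:400];b=read_camera("top")[175:220,255:295]
a=cv2.resize(a,None,fx=3.6,fy=3.6,interpolation=2);b=cv2.resize(b,None,fx=8,fy=8,interpolation=2)
w=np.zeros((360,775,3),np.uint8);w[:,:450]=a;w[:,450:770]=b
cv2.imwrite("pics/both2.png",w[:,:,::-1]);
E
```

```text
clock: 10.18
eef_pos: [439.8, -140.2, 223.7]
orientation: [0.986, -0.098, 0.134, 0.008]
wrist_force: [0.2, 0.9, 0.1]
grip_width: 46.7
grip_force: 0.0
```

View pics/both2.png

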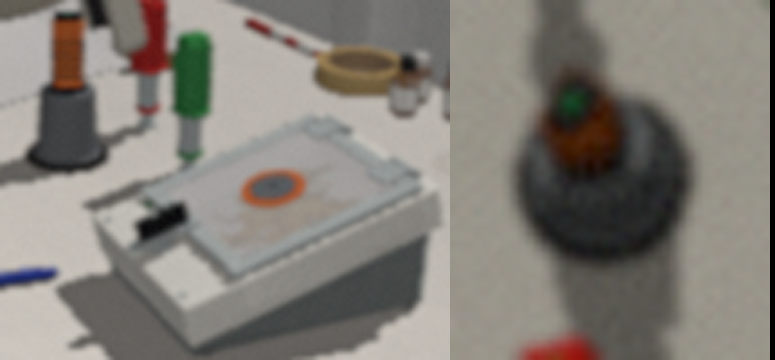

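The turnbutton lies across the lid's front edge at about (160,220). The probe is still in its holder: side top (70,14), rim (68,90); top view probe top (575,97), foot centre (604,178).

Run:
```python
from h import *
S=lambda u,v:np.array([275+(u+.5)/3.6-.5,165+(v+.5)/3.6-.5]);T=lambda u,v:np.array([255+(u-450+.5)/8-.5,175+(v+.5)/8-.5])
print(solve({"side":S(70,13),"top":T(575,97)}),solve({"side":S(68,152),"top":T(604,178)},0),solve({"side":S(68,90)},70))
V=R.from_matrix(np.array([[1,0,0],[0,-1,0],[0,0,-1.]]));p=np.array([581,141.5,200]);rows(p,V)
print("after rot",V.inv().apply(p-telemetry.get_state()["eef_pos"])/500)
```

```text
(array([579.42781814, 138.40601431, 144.85293488]), array([ 0.10064657, -0.01808942, -0.04535293,  0.09156077])) (array([5.79731765e+02, 1.41549005e+02, 3.46192478e-01]), array([ 0.05447791,  1.40841846, -0.54184067, -0.25878339,  0.34619248])) (array([577.50375997, 138.83638347,  70.        ]), array([0., 0., 0.]))
world d [142.8 280.6 -20.2] tool d(mm) [  76.1 -302.9   44.4] frac [ 0.1522 -0.6058  0.0888] rotvec frac [ 0.0106 -0.1745 -0.1316]
after rot [ 0.2855491  -0.56116304  0.04040209]
```

```bash
python3 -m pendant '{"dp":[[0,0,0],[0,0,0],[0.047,-0.093,0.006],[0.047,-0.093,0.006],[0.047,-0.093,0.006],[0.047,-0.093,0.006],[0.047,-0.093,0.006],[0.047,-0.093,0.006],[0,0,0],[0,0,0]],"angular":[[0.0053,-0.0873,-0.0658],[0.0053,-0.0873,-0.0658],[0,0,0],[0,0,0],[0,0,0],[0,0,0],[0,0,0],[0,0,0],[0,0,0],[0,0,0]]}' 0.3 20
python3 - <<'E'
from h import *
V=R.from_matrix(np.array([[1,0,0],[0,-1,0],[0,0,-1.]]));rows([579.5,140,89],V);print(telemetry.get_state()["q"].round(2))
E
```

```text
clock: 11.52
eef_pos: [578.4, 138.3, 199.7]
orientation: [1.0, -0.001, -0.002, 0.001]
wrist_force: [-0.8, -0.2, -0.4]
grip_width: 60.5
grip_force: 0.0
world d [   1.1    1.7 -110.7] tool d(mm) [  1.6  -1.9 110.7] frac [ 0.0032 -0.0038  0.2213] rotvec frac [ 0.0013  0.0033 -0.0011]
[-0.49  0.57  0.35  1.62 -0.22  1.   -1.64]
```

```bash
python3 -m pendant '{"dp":[[0.003,-0.004,0.05],[0,0,0.05],[0,0,0.05],[0,0,0.04],[0,0,0.03],[0,0,0]],"angular":[[0.001,0.003,-0.001],[0,0,0],[0,0,0],[0,0,0],[0,0,0],[0,0,0]]}'
python3 -m pendant '{"dp":[[0,0,0],[0,0,0],[0,0,0],[0,0,0],[0,0,0],[0,0,0],[0,0,0]],"angular":[[0,0,0],[0,0,0],[0,0,0],[0,0,0],[0,0,0],[0,0,0],[0,0,0]]}' -1 30
```

```text
clock: 12.28
eef_pos: [580.0, 140.2, 90.7]
orientation: [1.0, -0.001, 0.0, -0.0]
wrist_force: [-0.8, -0.2, -0.1]
grip_width: 60.4
grip_force: 0.0
clock: 13.15
eef_pos: [582.7, 141.0, 92.7]
orientation: [1.0, 0.0, 0.004, -0.0]
wrist_force: [3.8, -2.3, 1.8]
grip_width: 29.1
grip_force: 27.6
```

```bash
python3 -m pendant '{"dp":[[0,0,-0.02],[0,0,-0.04],[0,0,-0.05],[0,0,-0.05],[0,0,-0.05],[0,0,-0.04],[0,0,0],[0,0,0]],"angular":[[0,0,0],[0,0,0],[0,0,0],[0,0,0],[0,0,0],[0,0,0],[0,0,0],[0,0,0]]}'
python3 - <<'E'
from h import *
import cv2
a=read_camera("side")[100:220,235:355]
cv2.imwrite("pics/s3.png",cv2.resize(a,None,fx=5,fy=5,interpolation=2)[:,:,::-1]);s=telemetry.get_state();print(s["eef_pos"],s["wrist_force"])
E
```

```text
clock: 14.15
eef_pos: [578.4, 142.0, 215.0]
orientation: [1.0, 0.001, -0.001, -0.001]
wrist_force: [0.5, 0.4, -2.0]
grip_width: 24.3
grip_force: 29.9
[578.61302302 141.79689217 214.94223775] [-1.48100379 -0.21710121 -2.47959105]
```

View pics/s3.png

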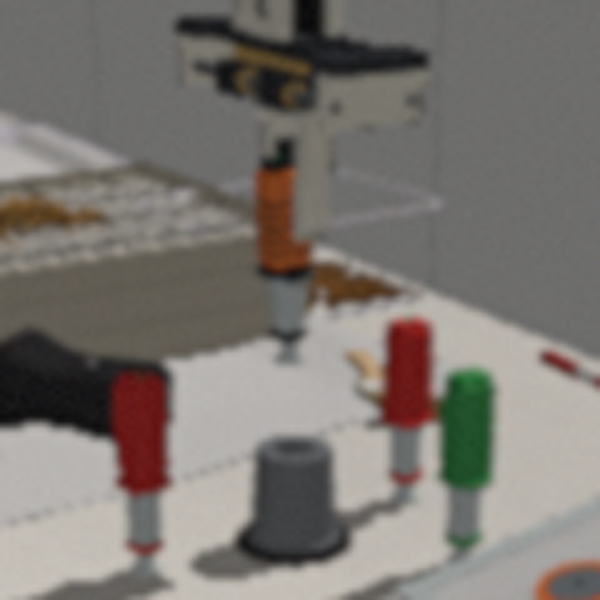

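The probe is lifted clear, held by the handle: top (278,165), flange (285,271), foot (288,358). It seems slightly tilted, so I measure that.

Run:
```python
from h import *
S=lambda u,v:np.array([235+(u+.5)/5-.5,100+(v+.5)/5-.5])
im=read_camera("side").astype(int)
for u,v in [(277,163),(284,271),(287,318),(288,358)]:
    f=lambda p:proj("side",[p[0],141.8,p[1]])-S(u,v);print(least_squares(f,[580,180]).x)
# orange handle columns per row (full-res), left edge / right edge
o=(im[:,:,0]>im[:,:,2]+60)&(im[:,:,0]>im[:,:,1]+30)
for r in range(132,156,3):
    c=np.where(o[r,280:302])[0]+280; print(r,c.min() if len(c) else 0,c.max() if len(c) else 0)
```

```text
[565.39542345 264.87356959]
[570.71340678 194.03213343]
[573.07397685 162.11362504]
[573.92229554 134.60375291]
132 0 0
135 287 293
138 287 293
141 287 292
144 287 292
147 288 293
150 288 295
153 289 293
```

```bash
cat >> h.py <<'E'
TILT=.055; TIP=np.array([-4.7,0,83.]); SPOT=np.array([573.2,-160.5,91.])
def goal(h,lat=(0,0)): # tip h above the spot; lat: slope x,y offset
    r=toolR(np.pi/2)*R.from_euler('y',-TILT); return SPOT+RC.apply([lat[0],lat[1],h])-r.apply(TIP),r
E
python3 - <<'E'
from h import *
p,r=goal(60);print(p);rows(p,r);print("after rot",r.inv().apply(p-telemetry.get_state()["eef_pos"])/500)
print(proj("side",[578.6,122,215]),proj("side",[578.6,120,215]))
E
```

```text
[ 545.59921219 -155.96079953  231.1521213 ]
world d [ -33.4 -297.6   16. ] tool d(mm) [-33.7 297.5 -16.3] frac [-0.0675  0.5951 -0.0325] rotvec frac [-0.0119  0.1384  0.109 ]
after rot [ 0.03662865  0.59814516 -0.02508776]
[296.80916797 148.51936492] [297.14771225 148.66023059]
```

```bash
python3 -m pendant '{"dp":[[0,0,-0.05],[0.006,0.098,0.004],[0.006,0.1,0.004],[0.006,0.1,0.004],[0.006,0.1,0.004],[0.006,0.1,0.004],[0.006,0.1,0.004],[0,0,0]],"angular":[[0,0,0],[0,0,0],[0,0,0],[0,0,0],[0,0,0],[0,0,0],[0,0,0],[0,0,0]]}' -1 40
python3 -m pendant '{"dp":[[0,0,0],[0,0,0],[0,0,0],[0,0,0]],"angular":[[-0.006,0.069,0.0545],[-0.006,0.069,0.0545],[0,0,0],[0,0,0]]}'
python3 - <<'E'
from h import *
p,r=goal(40);rows(p,r);print(telemetry.get_state()["q"].round(2))
E
```

```text
clock: 15.25
eef_pos: [596.5, -164.5, 228.4]
orientation: [1.0, -0.005, 0.0, 0.001]
wrist_force: [-0.1, 0.3, -1.8]
grip_width: 23.7
grip_force: 39.9
clock: 15.75
eef_pos: [599.4, -156.6, 229.4]
orientation: [0.991, -0.08, 0.104, 0.008]
wrist_force: [0.1, 0.2, -1.0]
grip_width: 24.2
grip_force: 39.9
world d [-48.7  -0.2 -17.6] tool d(mm) [-50.7   8.    7.2] frac [-0.1013  0.016   0.0144] rotvec frac [-0.0011 -0.0018  0.0013]
[-0.03  0.48  0.4   1.71 -0.3   0.79 -1.24]
```

```bash
python3 -m pendant '{"dp":[[-0.05,0.008,0.007],[-0.05,0.008,0.007],[0,0,0],[0,0,0]],"angular":[[0,0,0],[0,0,0],[0,0,0],[0,0,0]]}'
python3 - <<'E'
from h import *
import cv2
a=read_camera("side")[130:240,290:410];b=read_camera("top")[150:220,325:395]
a=cv2.resize(a,None,fx=5,fy=5,interpolation=2);b=cv2.resize(b,None,fx=2.8,fy=2.8,interpolation=2)
w=np.zeros((550,796,3),np.uint8);w[:,:600]=a;w[:196,600:]=b
cv2.imwrite("pics/s4.png",w[:,:,::-1]);rows(*goal(40))
E
```

```text
clock: 16.25
eef_pos: [552.7, -157.7, 212.8]
orientation: [0.991, -0.081, 0.106, 0.008]
wrist_force: [0.8, -0.1, -1.3]
grip_width: 23.7
grip_force: 39.9
world d [-1.7  0.8 -0.9] tool d(mm) [-2.  -0.5  0.5] frac [-0.004  -0.0011  0.0009] rotvec frac [-0.0005 -0.0037  0.0005]
```

View pics/s4.png

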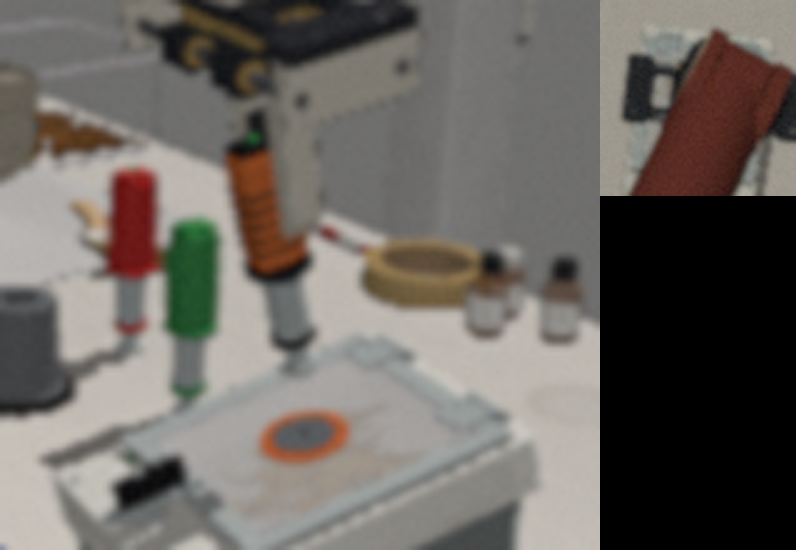

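The picture shows the foot above the pad at side crop (296,370), flange (278,268) and spot (305,434). The top view is blocked by the arm. I solve the probe pose in the plane of the pads.

Run:
```python
from h import *
S=lambda u,v:np.array([290+(u+.5)/5-.5,130+(v+.5)/5-.5])
s=telemetry.get_state();r=R.from_quat(s["orientation"]);P=[]
for u,v in [(249,150),(278,268),(292,338),(296,371)]:
    f=lambda q:proj("side",s["eef_pos"]+r.apply([q[0],0,q[1]]))-S(u,v);x=least_squares(f,[0,50]).x;P.append(s["eef_pos"]+r.apply([x[0],0,x[1]]));print(x,P[-1],RC.inv().apply(P[-1]-SPOT))
f=lambda q:proj("side",SPOT+RC.apply([q[0],q[1],0]))-S(305,434);print("spot obs offset in slope",least_squares(f,[0,0]).x)
a,b=P[1],P[3];d=(a-b)/np.linalg.norm(a-b);n=RC.apply([0,0,1]);print("axis slope",RC.inv().apply(d))
# automatic left/right edges of orange handle for the axis
im=read_camera("side").astype(int);o=(im[:,:,0]>im[:,:,2]+55)&(im[:,:,0]>im[:,:,1]+30)
pts=[(np.where(o[y,330:346])[0].min()+330,y) for y in range(163,183) if o[y,330:346].any()]
pts=np.array(pts);print(pts.T);k=np.polyfit(pts[:,1],pts[:,0],1);print("left edge slope",k[0])
A=proj("side",P[1]+n*5);B=proj("side",P[1]+n*60);print("n slope img",(B-A)[0]/(B-A)[1]); 
for t in(-.1,-.05,.05,.1):
    m=RC.apply([np.sin(t),0,np.cos(t)]);B=proj("side",P[1]+m*60);A=proj("side",P[1]+m*5);print(t,(B-A)[0]/(B-A)[1])
```

```text
[-13.30378731 -47.16221464] [ 529.8050717  -153.95930773  256.00712116] [  0.32105746  -0.58809817 170.74191505]
[-6.70451105 21.75194759] [ 550.5120594  -157.30806568  190.03198431] [  3.50664534  -0.53215523 101.58585166]
[-4.44612983 64.22508659] [ 561.52916145 -159.0862966   148.9889681 ] [ 3.66331455 -0.49896936 59.05301522]
[-4.88705409 84.24566036] [ 565.26998877 -159.68674715  129.32520807] [ 2.23354556 -0.48440252 39.07869829]
spot obs offset in slope [-0.0547429  -1.07623233]
axis slope [ 2.03630362e-02 -7.63797252e-04  9.99792360e-01]
[[336 336 336 336 337 337 338 338 338 338 339 339 339 339 339 340 340 340
  340 340]
 [163 164 165 166 167 168 169 170 171 172 173 174 175 176 177 178 179 180
  181 182]]
left edge slope 0.2428571428571406
n slope img 0.19652134200279497
-0.1 0.30719203122910405
-0.05 0.2505351841176865
0.05 0.14471686799394912
0.1 0.09474426721600054
```

```bash
python3 -m pendant '{"dp":[[-0.0044,-0.001,0.02],[0,0,0.02],[0,0,0.018],[0,0,0.01],[0,0,0],[0,0,0]],"angular":[[0,0,0],[0,0,0],[0,0,0],[0,0,0],[0,0,0],[0,0,0]]}'
cat > f.py <<'E'
from h import *
F=[]
for i in range(4): read_camera("side");s=telemetry.get_state();F.append(s["wrist_force"])
n=RC.apply([0,0,1]);F=np.array(F);r=R.from_quat(s["orientation"])
print("Fn",(F@n).round(2),"mean",F.mean(0).round(2),"tip slope rel spot",RC.inv().apply(s["eef_pos"]+r.apply([-4.9,0,84.2])-SPOT).round(2),s["clock"])
E
python3 f.py
```

```text
clock: 17.15
eef_pos: [555.8, -158.2, 178.8]
orientation: [0.991, -0.081, 0.105, 0.008]
wrist_force: [-0.2, 1.0, -1.8]
grip_width: 23.2
grip_force: 39.9
Fn [-2.31 -2.31 -1.45 -1.69] mean [-0.19 -0.1  -2.06] tip slope rel spot [-3.48 -0.36  5.53] 17.35
```

```bash
python3 -m pendant '{"dp":[[0.0066,0,0.003],[0,0,0.003],[0,0,0]],"angular":[[0,0,0],[0,0,0],[0,0,0]]}';python3 f.py; python3 -m pendant '{"dp":[[0,0,0.003],[0,0,0],[0,0,0]],"angular":[[0,0,0],[0,0,0],[0,0,0]]}';python3 f.py
```

```text
clock: 17.73
eef_pos: [559.3, -158.6, 176.0]
orientation: [0.991, -0.081, 0.105, 0.008]
wrist_force: [0.6, -0.5, -1.3]
grip_width: 23.7
grip_force: 39.9
Fn [-2.16 -1.77 -1.84 -1.14] mean [ 0.15 -0.11 -1.74] tip slope rel spot [-0.64 -0.33  2.1 ] 17.925
clock: 18.3
eef_pos: [559.7, -158.7, 174.8]
orientation: [0.991, -0.081, 0.105, 0.008]
wrist_force: [0.2, -0.1, -1.3]
grip_width: 23.9
grip_force: 39.9
Fn [-1.73 -1.37 -1.27 -1.3 ] mean [ 0.28 -0.19 -1.39] tip slope rel spot [-0.62 -0.32  0.64] 18.5
```

```bash
for i in 1; do python3 -m pendant '{"dp":[[0,0,0.003],[0,0,0],[0,0,0]],"angular":[[0,0,0],[0,0,0],[0,0,0]]}' >/dev/null;python3 f.py; done;  python3 -m pendant '{"dp":[[0,0,0.003],[0,0,0],[0,0,0]],"angular":[[0,0,0],[0,0,0],[0,0,0]]}'>/dev/null;python3 f.py
```

```text
Fn [ 0.14 -0.1   0.64 -0.02] mean [-0.3  -0.27  0.1 ] tip slope rel spot [-0.47 -0.38 -0.79] 19.075
Fn [0.04 1.91 0.15 1.73] mean [-0.22  0.12  0.93] tip slope rel spot [-0.53 -0.37 -2.32] 19.65
```

```bash
python3 -m pendant '{"dp":[[0,0,0.0028],[0,0,0],[0,0,0],[0,0,0]],"angular":[[0,0,0],[0,0,0],[0,0,0],[0,0,0]]}';python3 f.py
python3 - <<'E'
from h import *
import cv2
S=telemetry.get_state();print(S["joint_vel"].round(4),S["grip_width"])
im=read_camera("side").astype(int)
o=(im[:,:,0]>im[:,:,2]+55)&(im[:,:,0]>im[:,:,1]+30)
y,x=np.where(o[205:230,330:372]);print("ring bbox",x.min()+330,x.max()+330,y.min()+205,y.max()+205,"expected centre",proj("side",SPOT))
g=im.mean(2).astype(int)
for r in range(200,224,2): print(r,g[r,338:364])
E
```

```text
clock: 20.15
eef_pos: [560.9, -158.9, 170.6]
orientation: [0.991, -0.081, 0.105, 0.008]
wrist_force: [-0.0, 0.1, 1.9]
grip_width: 23.8
grip_force: 39.9
Fn [1.59 2.55 1.67 2.18] mean [ 0.7  -0.24  2.26] tip slope rel spot [-0.54 -0.38 -3.7 ] 20.35
[ 0.0004  0.0001  0.0006 -0.0007 -0.0017  0.0002  0.0039] 24.00480090298587
ring bbox 342 359 212 222 expected centre [350.41564689 216.23830862]
200 [186 185 170 138 103  77  52  36  32  36  44  60  74 106 141 158 161 161
 160 156 152 146 144 154 155 155]
202 [186 185 186 186 181 164 133 101  92  97 102 108 112 122 142 157 159 158
 160 161 162 159 154 148 148 150]
204 [187 185 184 183 179 173 152 118 102 104 107 109 109 116 135 157 167 167
 168 168 168 167 166 163 159 155]
206 [178 172 168 165 163 160 148 123 105 104 107 108 109 113 130 151 165 169
 168 167 166 166 165 165 165 162]
208 [159 158 157 157 161 162 156 137 110 103 107 109 108 111 120 130 147 163
 167 167 166 167 164 165 164 164]
210 [157 160 163 166 166 167 160 138 105  98 105 109 109 107 101  91 115 152
 166 166 165 164 165 165 165 163]
212 [166 166 167 168 168 169 167 144  94  60  58  63  61  54  51  67  97 127
 142 147 152 152 153 153 152 151]
214 [167 167 167 166 166 157 142 121  99  86  83  76  87 100 122 143 143 118
 104 107 118 135 144 147 151 155]
216 [168 167 168 162 145 121 103  94  88  90  97 104 109 118 127 126 115 100
  98 102 108 126 145 152 156 156]
218 [165 164 162 151 123  94  79  69  61  60  67  78  86  91  95  93  91  97
  99 105 118 135 146 152 153 150]
220 [164 163 158 145 122  95  75  67  64  65  69  81  92  93  96 100 107 114
 123 132 142 145 147 148 147 149]
222 [164 165 163 161 153 148 138 127 121 118 117 120 121 126 131 137 143 146
 149 151 151 150 151 151 151 149]
```

The press is about 3.85 N, roughly half travel. The foot is centred at about (350,216) against the ring centre (350.5,217), and the arm is still.

```bash
python3 -c "
from bench import order
print(order.job_done())"
```

```text
the job is handed in; nothing more can be done
None
```

I handed the job in at about 20 s of the 58 s allowed: lid shut, turnbutton across, probe held on the pad at about 3.9 N (about half travel by the spring figures), with no verdict returned.

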